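Latch the spray-can cage

ROBOT

A 7-joint arm with a two-finger parallel gripper is mounted at the origin on the work surface. World frame = base frame: x ahead of the robot, y to its left, z up, the work surface at z = 0. Lengths are in m, angles in rad, forces in N, time in s.
With the tool pointing down it reaches from about 0.4 to 0.9 m from the base axis. Payload 5.6 kg.
Tool frame: the origin (TCP) lies at the very end of the fingers, on their centre line; the grasp point (between the pads) lies manip.grip_point_offset behind it (manip.grip_point_offset is the distance from the TCP to the grasp point, in m); z points along the fingers, y is the direction in which the jaws open and shut (so a half turn about z gives the same grasp; the last joint's range is limited). The gripper opens to 92 mm and grips with 3 to 60 N. Pads are 20 mm wide; open, the fingers measure 128 mm over their backs; the gripper's body (75 mm by 189 mm) begins 69 mm behind the grasp point.
Start: joints at [-1.244, 0.468, -0.012, 1.603, 0.006, 1.071, -0.056], TCP at [0.235, 0.606, 0.215] pointing down, gripper open.
Joint ranges: [-2.53, 2.53], [-0.31, 2.02], [-1.57, 1.55], [0.28, 2.44], [-1.29, 4.43], [0.15, 1.84], [-2.92, 2.92]. Speed limits (rad/s): [2.57, 2.57, 3.14, 3.14, 3.14, 3.14, 3.14].

INTERFACE

Orientations are given as [roll, pitch, yaw] about the fixed x, y, z axes, in that order (R = Rz(yaw) Ry(pitch) Rx(roll)).
In Python, from bench import manip gives the robot as it stands. The module is installed in compiled form; this text tells all that it offers.
- The arm moves only by the shell command python3 -m inch 'ROWS' [FORCE]. ROWS is JSON, one flat list of numbers, 7 for each row, row after row: the shift along the tool's x, y, z in cm, then the turn, a rotation vector about the tool's x, y, z in rad, then the finger opening in cm, from 0 to 9.19. In form: [dx, dy, dz, rx, ry, rz, claw, dx, dy, dz, rx, ry, rz, claw, ...]. A call has 1 to 20 rows; each row is the pose to reach, as a shift and turn from the pose measured when the call began, along the tool's axes at that moment; what a row does not reach only later rows make up. A row lasts 1/8 s, in which the tool goes at most 62.5 mm and 10.7 degrees, less where a joint would pass 70% of its speed; a pose out of reach is approached as far as the arm can. A call with a gripper value outside its range is refused whole. The fingers move at their own pace and stop on an object; FORCE is the grip in N (left out, the last holds). Time passes only in rows, so rows that repeat a pose let the fingers close. It gives the time, the measured TCP pose, the force and the opening at its end, in the units of the state.
- manip.state(): the state, without advancing time (a new reading comes with each control period).
- manip.get_image(name): name is "side" or "top"; returns the picture (400x640x3 uint8, blue, green, red); there is no depth.
- manip.camera_model(name): a dict with "fx", "fy", "cx", "cy" (pixels), "eye" and "attitude" of the camera in the world. Camera axes: x right, y down, z forward; pixel columns grow to the right and rows downward; lengths in m; the calibration is good to about 2 mm. A picture is of the moment at which its call begins. camera_model takes no time and is no camera call.
- manip.job_done(): hands the job in, once; it reports no verdict.
The state is a dict: "time_s": time; "joint_pos": joint angles; "joint_velocities": joint speeds; "effort": joint torques, N m; "ee_pos": TCP position; "ee_rot": TCP orientation; "wrist_force": force on the tool from outside, world axes, zero at the start; "moment": the same for the moment, N m; "width": opening from 0.0 (shut) to 1.0 (fully open).
Only numpy, scipy, OpenCV 4.12 (cv2) and the standard library are available. Lean on these libraries where they do the work, as an engineer would, in place of code of your own. Each camera call takes 0.05 s, during which the arm holds its last target.

TASK

Close the gate of the spray-can cage and latch it: lift the latch bar by its thumb tab over the striker nose, bring the gate in, and let the bar drop fully down into the slot of the catch, then let go. Go gently: feel for the catch, as it is not screwed on exactly in its place, and do not press the bar hard against it. Leave everything else as it stands.

Things in the scene. Friction and masses are not known exactly. Their poses are not given: they have to be found in the camera images.
- cage: open-topped wire cage for spray cans, fixed on the bench, 170 x 330 mm, walls 140 mm high; origin under its centre on the bench, z up, +x points out of its gate side (away from the robot), +y to the end of that side where the catch is
- hinge (a point): foot of the gate's upright hinge axis, at x=75, y=-145, z=0 mm in the cage's frame, axes as the cage's
- catch_nominal (a point): nominal slot centre of the catch, on the slot floor 96 mm above the bench; x=97, y=140 mm in the cage's frame, axes as the cage's. The real catch is screwed on through long slots: it stands anywhere up to 15 mm further out or in (cage +x or -x) than this point, and no reading gives this offset: feel or see it
- catch_top (a point): top of the catch's post, 165 mm high, at cage x=58, y=140 mm. The catch in front of it is a U open at the top, 26 mm wide in y; from outside inwards: blunt striker nose 36 mm thick, top 122 mm above the bench; slot 12 mm wide; tall back plate, top 165 mm, faced with rubber. Over 15 N of the bar on the catch is too hard
- gate (a joint): gate angle, rad: 0 = in the cage's front plane (along the cage's y from the hinge), growing as the free end swings out towards the cage's +x; range -0.09 to 1.0. Gate 250 mm wide, top at 136 mm, 12 mm thick, 0.7 kg, light friction, stays where left. With the bar down in the slot it lies between -0.065 and 0.065, depending on where the catch is screwed
- latch (a joint): lift of the latch bar about its pivot on the gate, rad: 0 = down, level on its rest; 0.34 = at its upper stop. Falls back by its own weight. At 0 the bar's lower edge is 100 mm above the bench, 22 mm below the top of the nose; its end is over the nose from about 0.14 up. At any lift its end still meets the tall back plate
- bar: latch bar: flat steel 8 mm thick, 20 mm high, 0.16 kg, along the gate's outer side, 22 mm out from the gate's mid plane. Origin on its pivot, 110 mm above the bench, 115 mm from the hinge along the gate; x = outward normal of the gate and pivot axis, y along the bar to its free end (195 mm from the pivot), z up when level. It meets the catch 170 mm from the pivot
- tab (a point): grip point on the bar's flat upright thumb tab, at y=100, z=78 mm in the bar's frame (188 mm above the bench when down), 17 mm below the tab's top edge. Tab 24 mm wide along the bar, 8 mm thick, standing 69 mm above the gate's top so that a finger fits on each side; it turns with the bar. Axes as the bar's: pinch along x
- can_a: white spray can, 52 mm wide, 150 mm high, standing in the cage; origin under its centre. Leave it alone
- can_b: bare metal spray can with a black cap, 52 mm wide, 150 mm high, standing in the cage; origin under its centre. Leave it alone
- can_c: grey spray can, 52 mm wide, 130 mm high, on the bench beside the cage; origin under its centre. Leave it alone
- tape: roll of pale tape, 90 mm across, 25 mm high, lying on the bench; origin under its centre. Leave it alone
- bracket: freshly painted black angle bracket, 110 x 60 x 44 mm, on the bench; origin under the centre of its flat plate. Leave it alone
- wrench: steel wrench, 170 mm long, lying on the bench; origin at its middle. Leave it alone
- jar: glass jar with a steel lid, 60 mm wide, 80 mm high, on the bench; origin under its centre. Leave it alone

How it is judged:
On the way:
1. the bar is lifted clear of the height of the striker nose (joint latch above 0.14) while the gate is still open (joint gate above 0.1) (value of joint latch above 0.14 rad and value of joint gate above 0.1 rad), for 0.1 s.
At the end, for the whole second after the job is handed in: The gate is in (joint gate below 0.085 rad) with the bar fully down (joint latch below 0.03 rad), which is only possible with the bar in the slot of the catch; both at rest (under 0.05 rad/s), released (value of joint gate below 0.085 rad and value of joint latch below 0.03 rad and velocity of joint gate between -0.05 and 0.05 rad/s and velocity of joint latch between -0.05 and 0.05 rad/s); the robot touches nothing.
It fails at once if the bar is pressed against the catch with more than 15 N (contact force between bar and cage above 15 N).
It fails at once if one of the other things (cans, tape, bracket, wrench, jar) is pushed more than 25 mm from its place (distance of any of can_a, can_b, can_c, tape, bracket, wrench, jar from where it was at the start of the episode above 0.025 m).
It also fails if it takes over 58 s, if anything falls off the work surface, if the arm or the gripper's body presses on something with over 40 N, if the wrist force passes 120 N, or if a joint passes its speed limit or range.

## Working session

There is one attempt and no reset: what is moved stays moved. The work goes in short steps, Python scripts to look and compute and a shell command to move; the robot and the scene stay as the last step left them, time stands still between calls to the robot, and variables do not carry over. Pictures are saved under pics/ and viewed, and the job is handed in when it is done.

```bash
mkdir -p pics; ls; python3 - <<'E'
from bench import manip
import cv2
print(manip.state()); print(manip.grip_point_offset)
for n in("side","top"):
    cv2.imwrite(f"pics/{n}0.png",manip.get_image(n)); print(manip.camera_model(n))
E
```

```text
pics
{'time_s': 0.0, 'joint_pos': array([-1.24401418,  0.46836902, -0.01159736,  1.60364227,  0.00600929,
        1.0713619 , -0.05632107]), 'joint_velocities': array([ 0.00116137, -0.00265952, -0.00029189,  0.00136246, -0.00111348,
        0.00184106, -0.00089667]), 'effort': array([-6.88449090e-04, -5.20568204e+01, -1.29138332e-02, -2.43747282e+01,
       -5.66909811e-02,  1.70621095e-02,  1.51059139e-04]), 'ee_pos': array([0.23477833, 0.60549196, 0.21363791]), 'ee_rot': array([-3.13985146e+00,  1.33138643e-04,  2.77172526e+00]), 'wrist_force': array([-0.86250618,  0.05926519, -1.17711271]), 'moment': array([0.01694496, 0.05739978, 0.0039644 ]), 'width': 1.0028626565283154}
0.0187
{'fx': 367.56408169666344, 'fy': 367.56408169666344, 'cx': 316.8906780652595, 'cy': 199.5829478564499, 'eye': array([ 0.24103485, -0.41665692,  0.76079396]), 'attitude': array([-2.44578888, -0.01481639, -0.53244813])}
{'fx': 373.9601695902097, 'fy': 373.9601695902097, 'cx': 318.79489881173527, 'cy': 204.73145590872733, 'eye': array([0.31306168, 0.03800281, 1.16691228]), 'attitude': array([-2.94309682, -0.00342751, -1.56639836])}
```

View pics/side0.png

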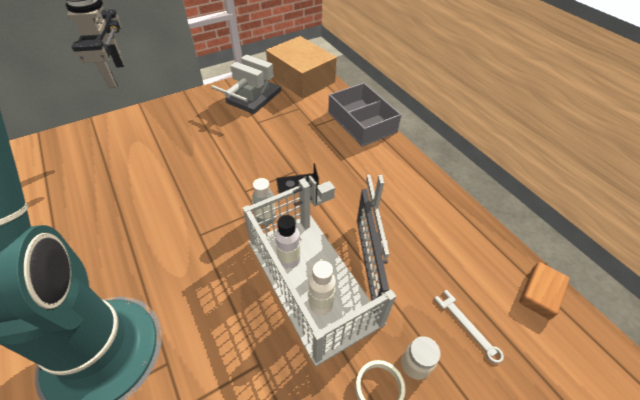

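View pics/top0.png

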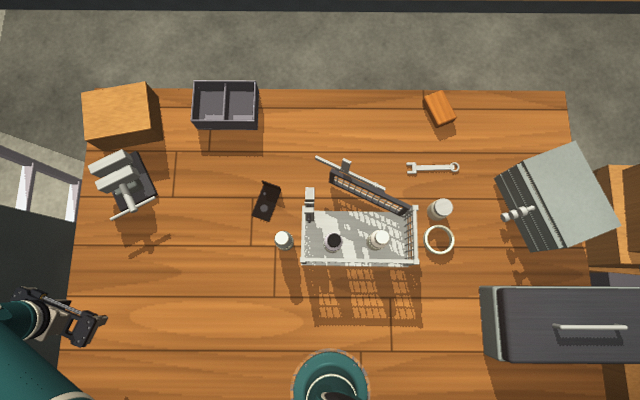

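The side view shows the cage at about (245–390, 180–360), with the gate swung out and the tab near (378,190). In the top view the cage spans about (300–420, 190–265), the catch is near (310,200), and the bar runs (315,157)–(385,190). I'll zoom in on both.

```bash
python3 - <<'E'
import cv2
a=cv2.imread("pics/top0.png")[140:280,280:460]; cv2.imwrite("pics/top0z.png",cv2.resize(a,None,fx=4.4,fy=4.2857,interpolation=cv2.INTER_CUBIC)[:600,:800] if 0 else cv2.resize(a,(720,560),interpolation=cv2.INTER_CUBIC))
a=cv2.imread("pics/side0.png")[160:370,230:410]; cv2.imwrite("pics/side0z.png",cv2.resize(a,(504,588),interpolation=cv2.INTER_CUBIC))
a=cv2.imread("pics/side0.png")[165:265,295:395]; cv2.imwrite("pics/side0y.png",cv2.resize(a,(600,600),interpolation=cv2.INTER_CUBIC))
E
```

```text
(no output)
```

View pics/top0z.png

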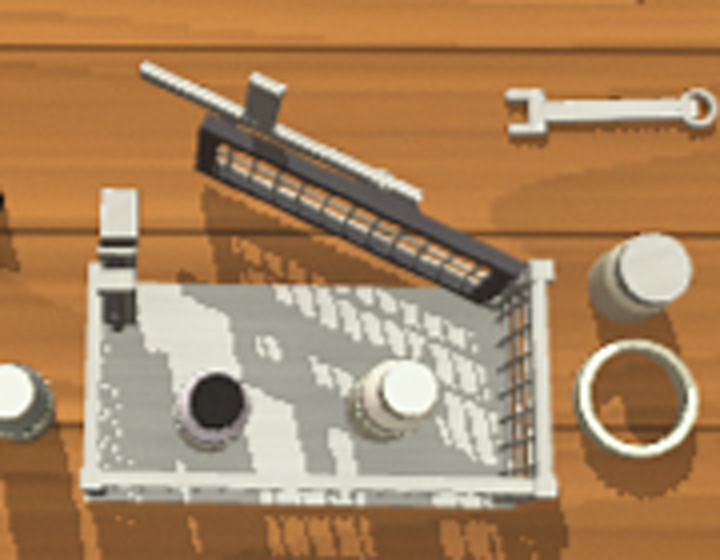

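View pics/side0z.png

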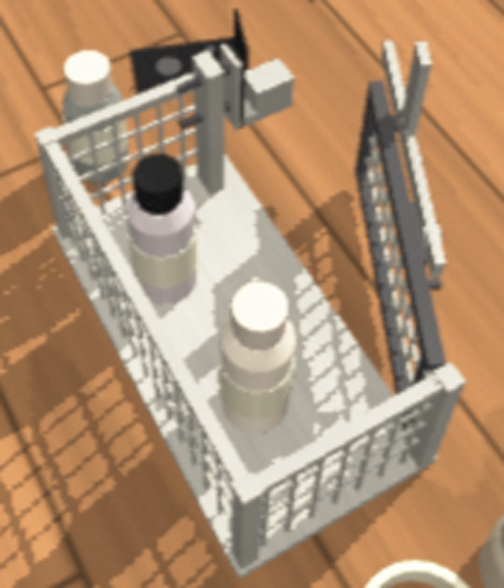

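View pics/side0y.png

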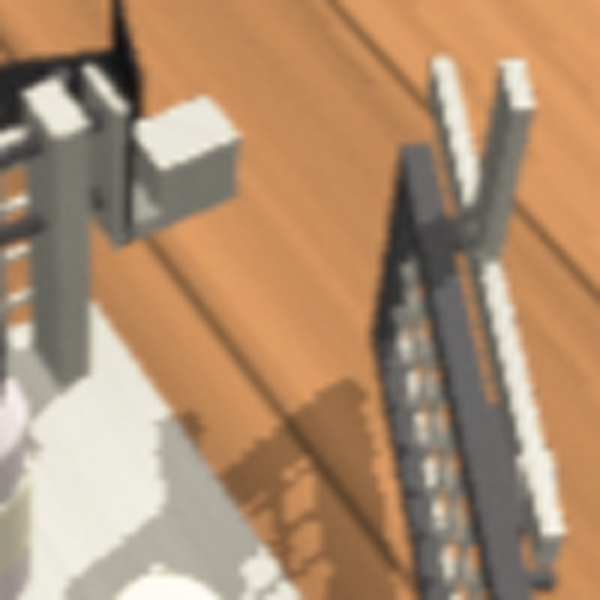

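```bash
cat > h.py <<'E'
import numpy as np
from bench import manip
from scipy.spatial.transform import Rotation as R
def ray(n,uv):
    c=manip.camera_model(n); d=R.from_euler('xyz',c['attitude']).apply([(uv[0]-c['cx'])/c['fx'],(uv[1]-c['cy'])/c['fy'],1]); return np.array(c['eye']),d
def onz(n,uv,z):
    e,d=ray(n,uv); return e+d*(z-e[2])/d[2]
def proj(n,p):
    c=manip.camera_model(n); q=R.from_euler('xyz',c['attitude']).inv().apply(np.array(p)-c['eye']); return np.array([c['cx']+c['fx']*q[0]/q[2],c['cy']+c['fy']*q[1]/q[2]])
E
python3 - <<'E'
from h import *
np.set_printoptions(precision=4,suppress=True)
def T(u,v,z,l): print(l,'top',onz('top',(280+u/4-.375,140+v/4-.375),z))
def S(u,v,z,l): print(l,'side',onz('side',(295+u/6-.4,165+v/6-.4),z))
def Z(u,v,z,l): print(l,'side',onz('side',(230+u/2.8-.3,160+v/2.8-.3),z))
T(82,490,.14,'backleft');T(556,490,.14,'backright');T(552,262,.14,'frontright');T(90,264,.14,'frontleft')
for u,v in((101,189),(137,189),(101,235),(137,235)):T(u,v,.122,'nose')
T(118,243,.165,'plate front');T(118,268,.165,'post')
T(145,65,.12,'barend');T(418,193,.12,'barback')
T(267,76,.205,'tabtop');T(250,73,.205,'tab l');T(284,86,.205,'tab r')
T(209,122,.136,'gate end')
S(515,62,.205,'tab');S(443,60,.12,'barend');S(205,97,.122,'nose');S(240,137,.122,'nose nearR');S(165,168,.122,'nose near inner');S(135,122,.122,'nose far inner')
S(128,106,.165,'plate near');S(90,66,.165,'plate far');S(38,88,.165,'post')
Z(240,495,.14,'cage back right');Z(42,135,.14,'cage back left');Z(460,380,.14,'front right')
E
```

```text
backleft top [0.3603 0.0854 0.14  ]
backright top [ 0.3618 -0.2368  0.14  ]
frontright top [ 0.5199 -0.2416  0.14  ]
frontleft top [0.5168 0.082  0.14  ]
nose top [0.5755 0.0756 0.122 ]
nose top [0.5756 0.0497 0.122 ]
nose top [0.5416 0.0752 0.122 ]
nose top [0.5417 0.0495 0.122 ]
plate front top [0.5266 0.062  0.165 ]
post top [0.5092 0.0618 0.165 ]
barend top [0.6698 0.0445 0.12  ]
barback top [ 0.5742 -0.1528  0.12  ]
tabtop top [ 0.6335 -0.0381  0.205 ]
tab l top [ 0.6356 -0.0267  0.205 ]
tab r top [ 0.6265 -0.0495  0.205 ]
gate end top [ 0.6218 -0.0017  0.136 ]
tab side [ 0.6335 -0.0291  0.205 ]
barend side [0.6689 0.0455 0.12  ]
nose side [0.5739 0.0742 0.122 ]
nose nearR side [0.5746 0.0495 0.122 ]
nose near inner side [0.5411 0.0503 0.122 ]
nose far inner side [0.5432 0.0765 0.122 ]
plate near side [0.5246 0.0514 0.165 ]
plate far side [0.5225 0.0758 0.165 ]
post side [0.5003 0.0756 0.165 ]
cage back right side [ 0.358  -0.2313  0.14  ]
cage back left side [0.3655 0.0825 0.14  ]
front right side [ 0.5186 -0.2391  0.14  ]
```

```bash
cat >> h.py <<'E'
def rel(p,Rm,st=None):
    st=st or manip.state(); R0=R.from_euler('xyz',st['ee_rot'])
    return np.r_[R0.inv().apply(np.array(p)-st['ee_pos'])*100,(R0.inv()*Rm).as_rotvec()].round(3)
# geometry: gate angle a measured in world (from +y toward +x), lift l; tool pose holding tab
H=np.array([.5145,-.2242]); 
def tool(a,l,g=None,up=0.,tabyz=(.100,.078),H=H):
    d=np.array([np.sin(a),np.cos(a),0]);n=np.array([np.cos(a),-np.sin(a),0]);z=np.array([0,0,1.])
    y2=d*np.cos(l)+z*np.sin(l); z2=z*np.cos(l)-d*np.sin(l)
    piv=np.r_[H,0.110]+.115*d+.022*n
    p=piv+tabyz[0]*y2+(tabyz[1]+up)*z2 - z2*manip.grip_point_offset
    # tool y = n, tool z=-z2, tool x = y x z
    tx=np.cross(n,-z2)
    return p,R.from_matrix(np.c_[tx,n,-z2])
E
python3 - <<'E'
from h import *
p,Rm=tool(.451,0,up=.10); print(p,Rm.as_euler('xyz'),rel(p,Rm))
p,Rm=tool(.451,0,up=.0); print(p)
E
```

```text
[ 0.6280114  -0.04028653  0.2693    ] [3.14159265 0.         1.11979633] [-6.0009e+01 -4.6013e+01 -5.4770e+00 -1.0000e-03  1.0000e-03  1.6520e+00]
[ 0.6280114  -0.04028653  0.1693    ]
```

```bash
python3 -m inch '[0,0,-6,0,0,0,6,-6,-4.6,-7,0,0,0.165,6,-12,-9.2,-7,0,0,0.33,6,-18,-13.8,-7,0,0,0.5,6,-24,-18.4,-7,0,0,0.66,6,-30,-23,-7,0,0,0.83,6,-36,-27.6,-7,0,0,0.99,6,-42,-32.2,-7,0,0,1.16,6,-48,-36.8,-7,0,0,1.32,6,-54,-41.4,-6,0,0,1.49,6,-60,-46,-5.5,0,0,1.65,6,-60,-46,-5.5,0,0,1.65,6,-60,-46,-5.5,0,0,1.65,6,-60,-46,-5.5,0,0,1.65,6]' 12; python3 - <<'E'
from h import *
import cv2
print(manip.state())
for n in("side","top"): cv2.imwrite(f"pics/{n}1.png",manip.get_image(n))
a=cv2.imread("pics/top1.png")[140:280,280:460]; cv2.imwrite("pics/top1z.png",cv2.resize(a,(720,560),interpolation=cv2.INTER_CUBIC))
a=cv2.imread("pics/side1.png")[85:285,245:445]; cv2.imwrite("pics/side1z.png",cv2.resize(a,(600,600),interpolation=cv2.INTER_CUBIC))
E
```

```text
time_s: 1.85
ee_pos: [0.6284, -0.0459, 0.2686]
ee_rot: [3.141, 0.005, 1.114]
wrist_force: [0.2, -0.5, -0.5]
width: 0.652
{'time_s': 1.85, 'joint_pos': array([-0.4151409 ,  0.41956269,  0.58767492,  1.62635287, -0.24220126,
        1.17138999, -0.22928191]), 'joint_velocities': array([ 0.03921678,  0.032886  , -0.05326116, -0.04701511, -0.05007757,
        0.0367323 ,  0.06583579]), 'effort': array([ 5.55253029e-01, -4.47781134e+01,  6.99541703e+00, -2.53114361e+01,
        3.20115674e-02, -1.79004888e-01,  1.67222586e-01]), 'ee_pos': array([ 0.62839781, -0.04594094,  0.26864035]), 'ee_rot': array([3.14080003, 0.00502628, 1.114098  ]), 'wrist_force': array([ 0.17182947, -0.49013938, -0.51430242]), 'moment': array([-0.03695616,  0.11155738, -0.03594505]), 'width': 0.6520460887930308}
```

View pics/top1z.png

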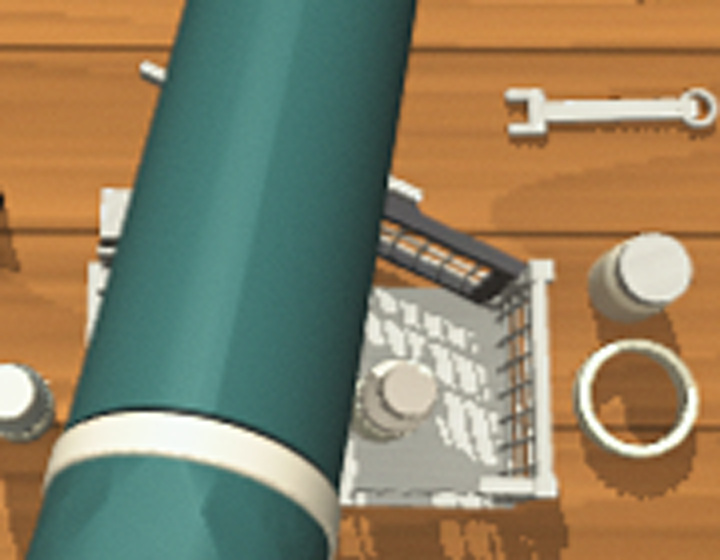

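View pics/side1z.png

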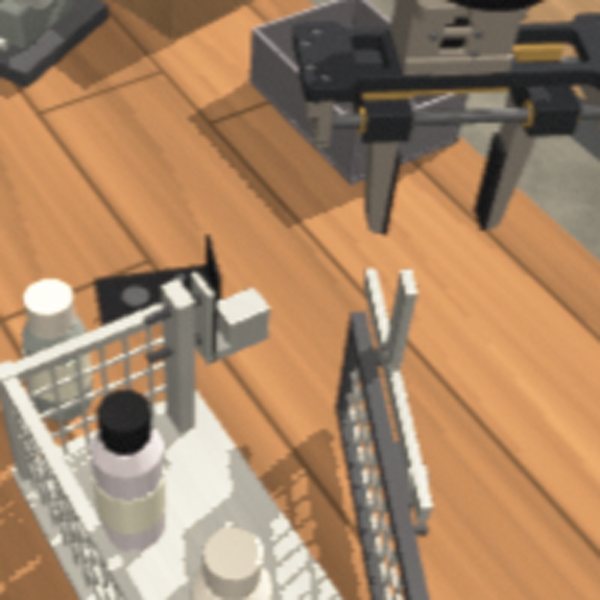

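The side view shows the fingers above and on both sides of the tab, whose top is at about (380,177) in the full picture. I'll check the predicted tab position, then work out the descent.

```bash
python3 - <<'E'
from h import *
print(proj('side',[.628,-.0403,.205]),proj('side',[.631,-.038,.205]),proj('top',[.628,-.0403,.205]))
print(onz('side',(380,176.5),.205))
p,Rm=tool(.451,0); print(rel(p,Rm))
E
```

```text
[381.57737946 179.28449243] [382.06739671 178.05728658] [347.21036605 160.5860476 ]
[ 0.62993968 -0.03227043  0.205     ]
[ 1.190e-01 -5.000e-03  9.943e+00 -1.000e-03  3.000e-03 -0.000e+00]
```

```bash
python3 -m inch '[0.3,0,4,0,0,0,6,0.3,0,8,0,0,0,6,0.3,0,9.9,0,0,0,6,0.3,0,9.9,0,0,0,6,0.3,0,9.9,0,0,0,6,0.3,0,9.9,0,0,0,6]'; python3 - <<'E'
from h import *
import cv2
cv2.imwrite(f"pics/side2.png",manip.get_image('side'))
a=cv2.imread("pics/side2.png")[85:285,245:445]; cv2.imwrite("pics/side2z.png",cv2.resize(a,(600,600),interpolation=cv2.INTER_CUBIC))
E
```

```text
time_s: 2.7
ee_pos: [0.6298, -0.0386, 0.1713]
ee_rot: [3.14, 0.001, 1.12]
wrist_force: [0.5, 0.1, -0.2]
width: 0.655
```

View pics/side2z.png

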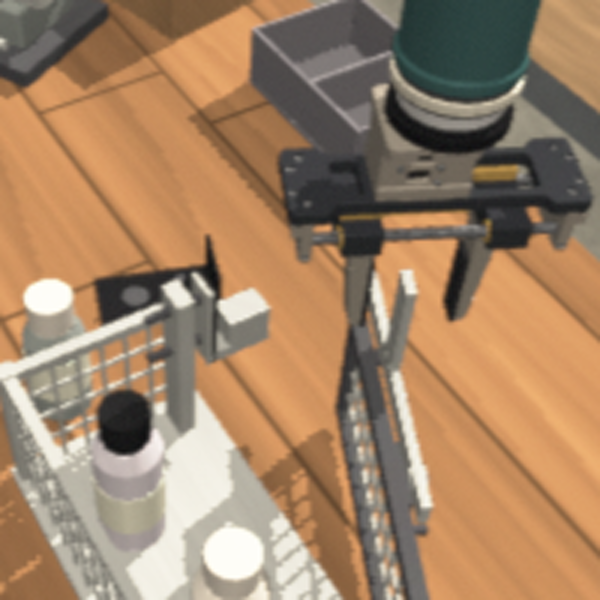

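The fingertips, at about (355,318) and (457,318) in the zoom, straddle the tab, and their midpoint lies on the grip point at about (402,320). I'll close now.

```bash
python3 -m inch '[0,0,0,0,0,0,3,0,0,0,0,0,0,2,0,0,0,0,0,0,1,0,0,0,0,0,0,0.4,0,0,0,0,0,0,0.4,0,0,0,0,0,0,0.4,0,0,0,0,0,0,0.4]' 12; python3 - <<'E'
from h import *
import cv2
print(manip.state()['moment'])
cv2.imwrite(f"pics/side3.png",manip.get_image('side'))
a=cv2.imread("pics/side3.png")[85:285,245:445]; cv2.imwrite("pics/side3z.png",cv2.resize(a,(600,600),interpolation=cv2.INTER_CUBIC))
E
```

```text
time_s: 3.62
ee_pos: [0.6295, -0.0387, 0.171]
ee_rot: [3.141, 0.001, 1.119]
wrist_force: [-0.2, 0.2, 0.3]
width: 0.089
[ 0.04532411  0.21401602 -0.17658113]
```

View pics/side3z.png

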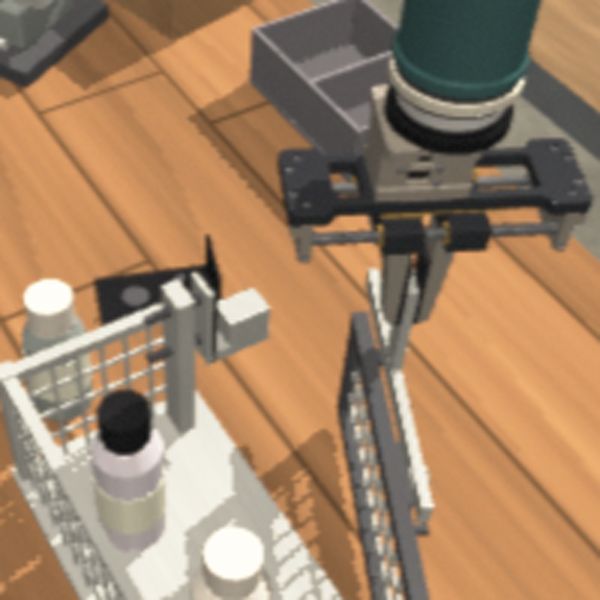

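Gripped: width 0.089 is 8.2 mm, which matches the 8 mm tab. Next I compute the lift arc and the closing arc.

```bash
cat >> h.py <<'E'
A0=.454; TY=(.102,.0797)
def rows(seq,ref):
    p0,R0=tool(*ref,tabyz=TY)
    for a,l in seq:
        p,Rm=tool(a,l,tabyz=TY); print((a,l),np.r_[R0.inv().apply(p-p0)*100,(R0.inv()*Rm).as_rotvec()].round(3).tolist())
E
python3 - <<'E'
from h import *
p,Rm=tool(A0,0,tabyz=TY);print(p,Rm.as_euler('xyz'))
rows([(A0,l) for l in (.03,.06,.09,.12,.15,.18,.21,.24)],(A0,0))
E
```

```text
[ 0.62943975 -0.0388305   0.171     ] [3.14159265 0.         1.11679633]
(0.454, 0.03) [-0.188, 0.0, -0.303, -0.0, 0.03, 0.0]
(0.454, 0.06) [-0.384, 0.0, -0.601, 0.0, 0.06, 0.0]
(0.454, 0.09) [-0.59, -0.0, -0.892, 0.0, 0.09, 0.0]
(0.454, 0.12) [-0.804, -0.0, -1.177, 0.0, 0.12, -0.0]
(0.454, 0.15) [-1.026, 0.0, -1.456, 0.0, 0.15, -0.0]
(0.454, 0.18) [-1.257, -0.0, -1.728, 0.0, 0.18, 0.0]
(0.454, 0.21) [-1.496, -0.0, -1.992, 0.0, 0.21, 0.0]
(0.454, 0.24) [-1.742, 0.0, -2.25, 0.0, 0.24, -0.0]
```

```bash
python3 -m inch '[-0.19,0,-0.3,0,0.03,0,0.4,-0.38,0,-0.6,0,0.06,0,0.4,-0.59,0,-0.89,0,0.09,0,0.4,-0.8,0,-1.18,0,0.12,0,0.4,-1.03,0,-1.46,0,0.15,0,0.4,-1.26,0,-1.73,0,0.18,0,0.4,-1.5,0,-1.99,0,0.21,0,0.4,-1.74,0,-2.25,0,0.24,0,0.4,-1.74,0,-2.25,0,0.24,0,0.4,-1.74,0,-2.25,0,0.24,0,0.4]' 20; python3 - <<'E'
from h import *
import cv2
print(manip.state()['moment'])
cv2.imwrite(f"pics/side4.png",manip.get_image('side'))
a=cv2.imread("pics/side4.png")[85:285,245:445]; cv2.imwrite("pics/side4z.png",cv2.resize(a,(600,600),interpolation=cv2.INTER_CUBIC))
p,Rm=tool(A0,.24,tabyz=TY);print(p,rel(p,Rm))
E
```

```text
time_s: 4.92
ee_pos: [0.6218, -0.055, 0.1935]
ee_rot: [3.14, -0.238, 1.119]
wrist_force: [-1.1, -0.4, -2.6]
width: 0.086
[-0.52514121  0.54985473 -0.15264414]
[ 0.62179849 -0.05448889  0.19349728] [ 0.036 -0.021  0.01   0.     0.003  0.003]
```

View pics/side4z.png

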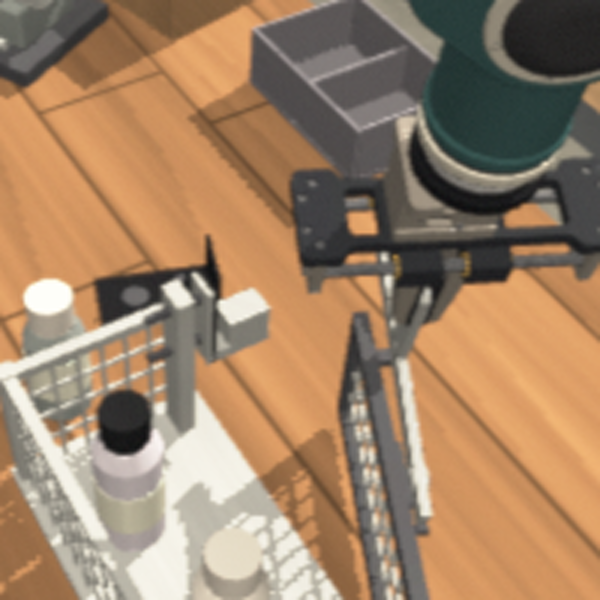

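Lifted: the bar now slopes up from its pivot, and the measured pose is within 0.4 mm of the 0.24 rad model pose. Next, the closing arc.

```bash
python3 - <<'E'
from h import *
rows([(a,.24) for a in (.43,.40,.36,.32,.28,.24,.20,.16,.13,.10,.08)],(A0,.24))
E
```

```text
(0.43, 0.24) [0.046, -0.48, 0.011, 0.006, -0.0, -0.023]
(0.4, 0.24) [0.087, -1.08, 0.021, 0.013, 0.0, -0.052]
(0.36, 0.24) [0.115, -1.883, 0.028, 0.022, -0.0, -0.091]
(0.32, 0.24) [0.112, -2.686, 0.027, 0.032, 0.0, -0.13]
(0.28, 0.24) [0.077, -3.488, 0.019, 0.041, -0.0, -0.169]
(0.24, 0.24) [0.012, -4.289, 0.003, 0.051, -0.0, -0.208]
(0.2, 0.24) [-0.085, -5.086, -0.021, 0.06, 0.0, -0.247]
(0.16, 0.24) [-0.213, -5.878, -0.052, 0.07, 0.0, -0.286]
(0.13, 0.24) [-0.328, -6.468, -0.08, 0.077, 0.0, -0.315]
(0.1, 0.24) [-0.461, -7.055, -0.113, 0.084, 0.0, -0.344]
(0.08, 0.24) [-0.559, -7.443, -0.137, 0.089, -0.0, -0.363]
```

```bash
python3 -m inch '[0.05,-0.48,0.01,0.006,0,-0.023,0.4,0.09,-1.08,0.02,0.013,0,-0.052,0.4,0.12,-1.88,0.03,0.022,0,-0.091,0.4,0.11,-2.69,0.03,0.032,0,-0.13,0.4,0.08,-3.49,0.02,0.041,0,-0.169,0.4,0.01,-4.29,0,0.051,0,-0.208,0.4,-0.09,-5.09,-0.02,0.06,0,-0.247,0.4,-0.21,-5.88,-0.05,0.07,0,-0.286,0.4,-0.33,-6.47,-0.08,0.077,0,-0.315,0.4,-0.46,-7.06,-0.11,0.084,0,-0.344,0.4,-0.56,-7.44,-0.14,0.089,0,-0.363,0.4,-0.56,-7.44,-0.14,0.089,0,-0.363,0.4,-0.56,-7.44,-0.14,0.089,0,-0.363,0.4]'; python3 - <<'E'
from h import *
import cv2
print(manip.state()['moment'],manip.state()['joint_pos'])
cv2.imwrite(f"pics/side5.png",manip.get_image('side'))
a=cv2.imread("pics/side5.png")[85:285,245:445]; cv2.imwrite("pics/side5z.png",cv2.resize(a,(600,600),interpolation=cv2.INTER_CUBIC))
cv2.imwrite(f"pics/top5.png",manip.get_image('top'))
a=cv2.imread("pics/top5.png")[140:280,280:460]; cv2.imwrite("pics/top5z.png",cv2.resize(a,(720,560),interpolation=cv2.INTER_CUBIC))
p,Rm=tool(.08,.24,tabyz=TY);print(p,rel(p,Rm))
E
```

```text
time_s: 6.6
ee_pos: [0.5524, -0.0274, 0.1936]
ee_rot: [-3.141, -0.238, 1.493]
wrist_force: [-1.2, 1.5, -0.4]
width: 0.085
[ 0.09478112  0.13979697 -0.08984147] [-0.18381801  0.35289027  0.3877241   1.88505881 -0.44055194  1.00085781
  0.3602401 ]
[ 0.55237874 -0.02701981  0.19349728] [ 0.039 -0.017  0.019 -0.001  0.002  0.002]
```

View pics/side5z.png

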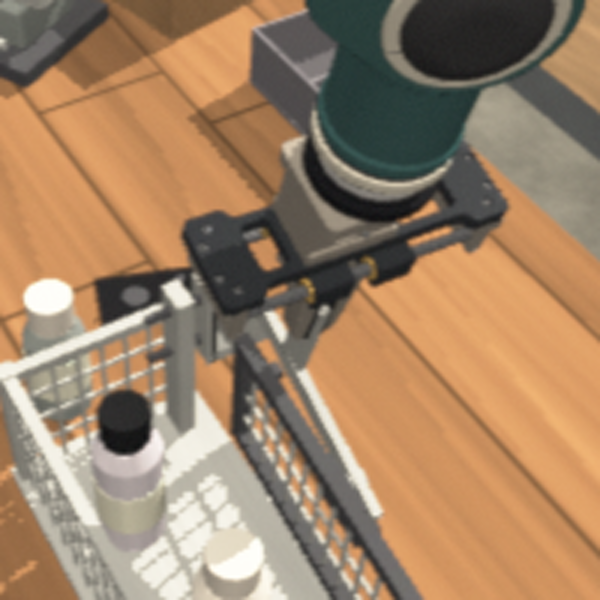

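View pics/top5z.png

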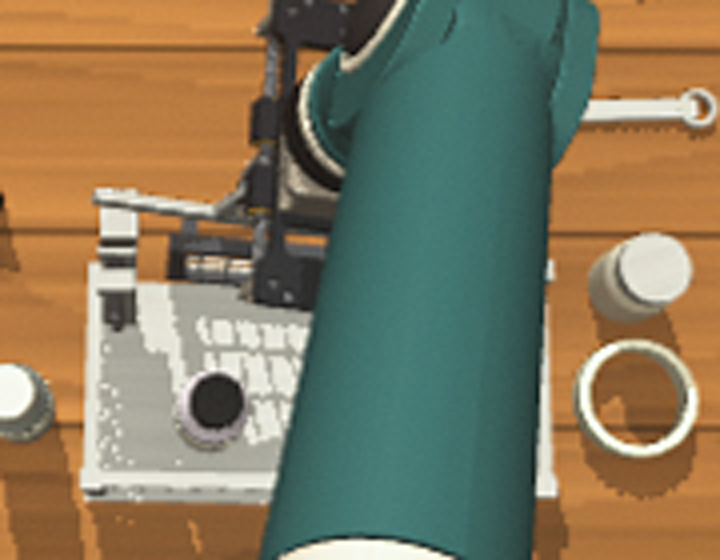

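The top view shows the bar's end over the nose, at about zoom (118,203), still outside the back plate at about (118,245). I'll keep closing slowly and watch the force.

```bash
python3 - <<'E'
from h import *
rows([(a,.24) for a in (.06,.04,.025,.01,0,-.01,-.02)],(.08,.24))
E
```

```text
(0.06, 0.24) [0.039, -0.4, 0.01, 0.005, 0.0, -0.019]
(0.04, 0.24) [0.07, -0.8, 0.017, 0.01, 0.0, -0.039]
(0.025, 0.24) [0.088, -1.1, 0.022, 0.013, 0.0, -0.053]
(0.01, 0.24) [0.102, -1.401, 0.025, 0.017, 0.0, -0.068]
(0, 0.24) [0.109, -1.602, 0.027, 0.019, 0.0, -0.078]
(-0.01, 0.24) [0.114, -1.803, 0.028, 0.021, 0.0, -0.087]
(-0.02, 0.24) [0.116, -2.003, 0.029, 0.024, 0.0, -0.097]
```

```bash
python3 -m inch '[0.02,-0.2,0,0.002,0,-0.01,0.4,0.04,-0.4,0.01,0.005,0,-0.019,0.4,0.06,-0.6,0.01,0.007,0,-0.029,0.4,0.07,-0.8,0.02,0.01,0,-0.039,0.4,0.08,-0.95,0.02,0.012,0,-0.046,0.4,0.09,-1.1,0.02,0.013,0,-0.053,0.4,0.09,-1.2,0.02,0.015,0,-0.058,0.4,0.1,-1.3,0.02,0.016,0,-0.063,0.4,0.1,-1.3,0.02,0.016,0,-0.063,0.4,0.1,-1.3,0.02,0.016,0,-0.063,0.4]'; python3 - <<'E'
from h import *
import cv2
s=manip.state();print(s['wrist_force'],s['moment'],s['ee_pos'])
cv2.imwrite(f"pics/top6.png",manip.get_image('top'))
a=cv2.imread("pics/top6.png")[180:230,290:350]; cv2.imwrite("pics/top6z.png",cv2.resize(a,(720,600),interpolation=cv2.INTER_CUBIC))
for a in (.015,0,-.01,-.02,-.03): print(a,tool(a,.24,tabyz=TY)[0])
E
```

```text
time_s: 7.95
ee_pos: [0.5395, -0.0254, 0.1936]
ee_rot: [-3.141, -0.238, 1.558]
wrist_force: [-0.5, 1.4, -1.6]
width: 0.085
[-0.51200358  1.40816852 -1.63890879] [ 5.98930953e-02 -4.03073954e-05 -2.72145421e-02] [ 0.5394843  -0.02539434  0.19358459]
0.015 [ 0.53949106 -0.02497583  0.19349728]
0 [ 0.5365     -0.02462339  0.19349728]
-0.01 [ 0.53450317 -0.02441337  0.19349728]
-0.02 [ 0.53250433 -0.02422333  0.19349728]
-0.03 [ 0.5305037  -0.02405329  0.19349728]
```

View pics/top6z.png

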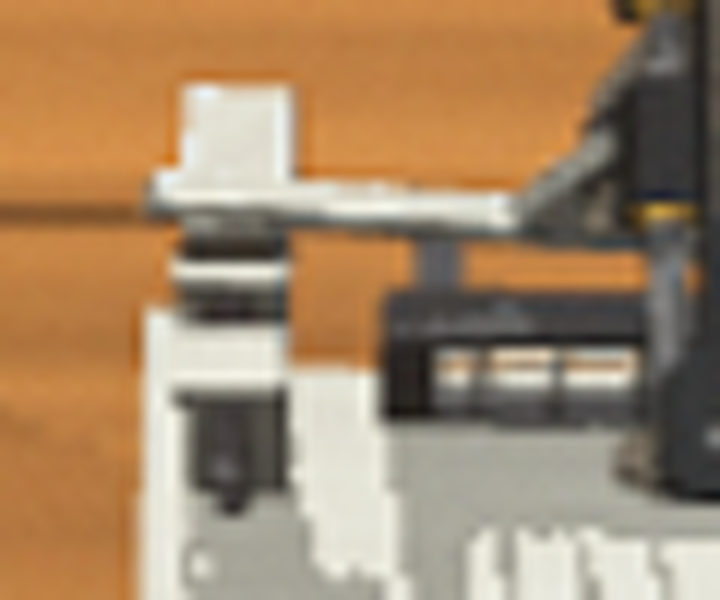

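The top view shows the bar, about v 180–215 in the zoom, over the inner end of the nose, roughly 6–9 mm short of the back plate at v≈257. No contact force yet, so I'll feel onward in about 1 mm steps.

```bash
python3 -m inch '[0.005,-0.1,0,0.001,0,-0.005,0.4,0.01,-0.2,0,0.002,0,-0.01,0.4,0.01,-0.3,0,0.003,0,-0.015,0.4,0.01,-0.3,0,0.003,0,-0.015,0.4,0.01,-0.3,0,0.003,0,-0.015,0.4]';
python3 -c "
from h import *
s=manip.state();print(s['wrist_force'],s['moment'],s['ee_pos'])"
python3 -m inch '[0.005,-0.1,0,0.001,0,-0.005,0.4,0.005,-0.1,0,0.001,0,-0.005,0.4,0.005,-0.1,0,0.001,0,-0.005,0.4]';
python3 -c "
from h import *
s=manip.state();print(s['wrist_force'],s['moment'],s['ee_pos'])"
```

```text
time_s: 8.62
ee_pos: [0.5364, -0.0251, 0.1936]
ee_rot: [-3.141, -0.238, 1.574]
wrist_force: [-0.4, 1.8, -0.4]
width: 0.084
[-0.39283966  1.80316051 -0.42673083] [ 0.26002087  0.06730838 -0.05076548] [ 0.5363878  -0.02507798  0.19364493]
time_s: 9.0
ee_pos: [0.5353, -0.025, 0.1937]
ee_rot: [-3.141, -0.238, 1.579]
wrist_force: [-0.7, 2.8, -1.5]
width: 0.085
[-0.67490095  2.80761636 -1.48717857] [ 0.26169407 -0.01062383 -0.09813941] [ 0.53531589 -0.02498758  0.19365724]
```

```bash
for i in 1; do python3 -m inch '[0,-0.07,0,0.001,0,-0.004,0.4,0,-0.07,0,0.001,0,-0.004,0.4,0,-0.07,0,0.001,0,-0.004,0.4]' | grep -E 'pos|force'; 
python3 -c "
from h import *
s=manip.state();print(s['moment'])"; done
python3 -m inch '[0,-0.07,0,0.001,0,-0.004,0.4,0,-0.07,0,0.001,0,-0.004,0.4,0,-0.07,0,0.001,0,-0.004,0.4]' | grep -E 'pos|force'; 
python3 -c "
from h import *
s=manip.state();print(s['moment'])"
```

```text
ee_pos: [0.5346, -0.0249, 0.1937]
wrist_force: [0.2, 2.5, -1.4]
[ 0.36629589 -0.07759283 -0.0577686 ]
ee_pos: [0.5339, -0.0249, 0.1937]
wrist_force: [-0.4, 2.8, -1.3]
[ 0.34836361 -0.03303033 -0.07076469]
```

```bash
python3 -m inch '[0,-0.07,0,0.001,0,-0.004,0.4,0,-0.07,0,0.001,0,-0.004,0.4,0,-0.07,0,0.001,0,-0.004,0.4]' | grep -E 'pos|force'; 
python3 - <<'E'
from h import *
import cv2
s=manip.state();print(s['wrist_force'],s['moment'],s['ee_pos'])
cv2.imwrite(f"pics/top7.png",manip.get_image('top'))
a=cv2.imread("pics/top7.png")[180:230,290:350]; cv2.imwrite("pics/top7z.png",cv2.resize(a,(720,600),interpolation=cv2.INTER_CUBIC))
E
```

```text
ee_pos: [0.5334, -0.0249, 0.1937]
wrist_force: [2.0, 2.5, -2.8]
[ 1.98863967  2.52893841 -2.7832252 ] [ 0.40058626 -0.46532159 -0.25070165] [ 0.53341407 -0.02489306  0.19371317]
```

View pics/top7z.png

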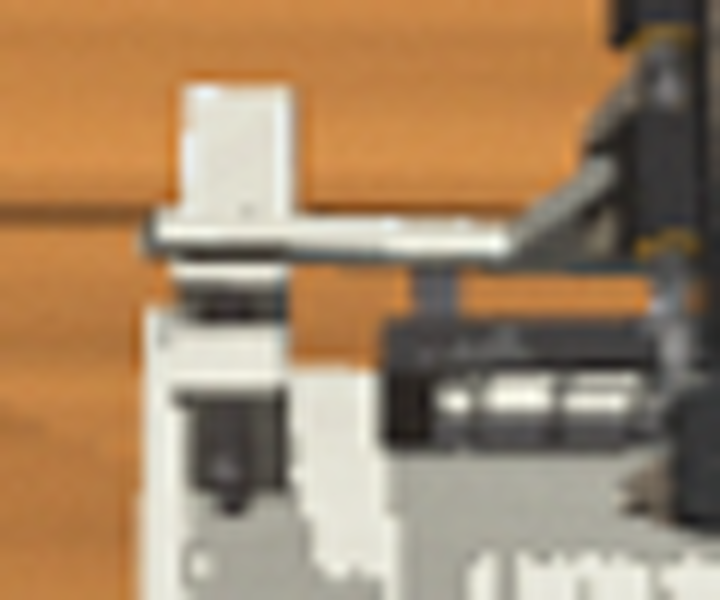

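Contact felt: Fx went from −0.4 to +2.0 N at TCP x≈0.5335, with the bar's inner edge on the plate in the top view. The slot leaves 2 mm of play each side, so I'll back off about 1.5 mm at the tab and lower.

```bash
python3 -m inch '[0,0.08,0,0,0,0.004,0.4,0,0.16,0,-0.001,0,0.008,0.4,0,0.16,0,-0.001,0,0.008,0.4,0,0.16,0,-0.001,0,0.008,0.4]' | grep -E 'pos|force'; 
python3 - <<'E'
from h import *
s=manip.state();print(s['wrist_force'],s['moment'],s['ee_pos'],s['ee_rot'])
rows([(-.0075,l) for l in (.21,.18,.15,.12,.09,.06,.03,0,-.01)],(-.0075,.24))
E
```

```text
ee_pos: [0.5349, -0.025, 0.1937]
wrist_force: [-1.2, 1.9, -1.2]
[-1.15587834  1.93355531 -1.21882114] [ 0.22345891 -0.05534915 -0.13414065] [ 0.53490694 -0.02497654  0.19368939] [-3.1401176  -0.23801432  1.58282402]
(-0.0075, 0.21) [0.178, -0.0, 0.309, -0.0, -0.03, 0.0]
(-0.0075, 0.18) [0.347, 0.0, 0.623, 0.0, -0.06, 0.0]
(-0.0075, 0.15) [0.507, 0.0, 0.941, 0.0, -0.09, -0.0]
(-0.0075, 0.12) [0.657, 0.0, 1.265, 0.0, -0.12, -0.0]
(-0.0075, 0.09) [0.797, -0.0, 1.593, 0.0, -0.15, -0.0]
(-0.0075, 0.06) [0.927, -0.0, 1.925, 0.0, -0.18, 0.0]
(-0.0075, 0.03) [1.048, -0.0, 2.26, 0.0, -0.21, -0.0]
(-0.0075, 0) [1.158, 0.0, 2.599, 0.0, -0.24, -0.0]
(-0.0075, -0.01) [1.192, 0.0, 2.713, 0.0, -0.25, -0.0]
```

```bash
python3 -m inch '[0.09,0,0.15,0,-0.015,0,0.4,0.18,0,0.31,0,-0.03,0,0.4,0.26,0,0.46,0,-0.045,0,0.4,0.35,0,0.62,0,-0.06,0,0.4,0.43,0,0.78,0,-0.075,0,0.4,0.51,0,0.94,0,-0.09,0,0.4,0.58,0,1.1,0,-0.105,0,0.4,0.66,0,1.26,0,-0.12,0,0.4,0.7,0,1.37,0,-0.13,0,0.4,0.7,0,1.37,0,-0.13,0,0.4]' | grep -E 'pos|force'; 
python3 - <<'E'
from h import *
import cv2
s=manip.state();print(s['wrist_force'],s['moment'],s['ee_pos'],s['ee_rot'])
rows([(-.0075,l) for l in (.11,.08,.06,.04,.02,0,-.01)],(-.0075,.11))
for n in('top','side'):cv2.imwrite(f"pics/{n}8.png",manip.get_image(n))
a=cv2.imread("pics/top8.png")[180:230,290:350]; a=cv2.resize(a,(400,333),interpolation=cv2.INTER_CUBIC)
b=cv2.imread("pics/side8.png")[150:233,270:370]; b=cv2.resize(b,(400,333),interpolation=cv2.INTER_CUBIC)
cv2.imwrite("pics/8z.png",cv2.hconcat([a,b]))
E
```

```text
ee_pos: [0.5349, -0.0147, 0.1821]
wrist_force: [-1.5, 4.0, 2.8]
[-1.52606135  4.01000187  2.83898793] [ 0.51999664  0.05263372 -0.10657111] [ 0.53486346 -0.01466291  0.18212242] [-3.140376   -0.10793496  1.5835644 ]
(-0.0075, 0.11) [0.0, 0.0, 0.0, 0.0, 0.0, 0.0]
(-0.0075, 0.08) [0.178, -0.0, 0.309, 0.0, -0.03, 0.0]
(-0.0075, 0.06) [0.292, -0.0, 0.517, 0.0, -0.05, 0.0]
(-0.0075, 0.04) [0.402, 0.0, 0.728, 0.0, -0.07, 0.0]
(-0.0075, 0.02) [0.507, -0.0, 0.941, 0.0, -0.09, -0.0]
(-0.0075, 0) [0.608, 0.0, 1.157, 0.0, -0.11, 0.0]
(-0.0075, -0.01) [0.657, 0.0, 1.265, 0.0, -0.12, 0.0]
```

View pics/8z.png

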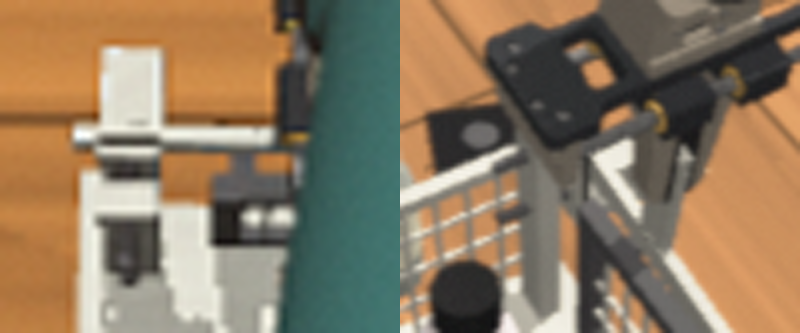

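In the top view the bar (rows ≈123–142) lies inside the nose's inner edge (≈125 before parallax). Fz changed by about 4 N, so I'll lower in small steps and check each one.

```bash
python3 -m inch '[0.09,0,0.15,0,-0.015,0,0.4,0.09,0,0.15,0,-0.015,0,0.4,0.09,0,0.15,0,-0.015,0,0.4]' | grep -E 'pos|force'; 
python3 - <<'E'
from h import *
s=manip.state();print(s['moment'],s['ee_pos'],s['ee_rot'])
for l in (.11,.095,.08): print(l,tool(-.0075,l,tabyz=TY)[0])
E
```

```text
ee_pos: [0.5349, -0.0136, 0.1808]
wrist_force: [-0.5, 3.8, 3.1]
[ 0.6430525   0.02525016 -0.12737738] [ 0.53489017 -0.0136331   0.18081201] [-3.14042744 -0.09345152  1.58317926]
0.11 [ 0.53492674 -0.01435385  0.18182871]
0.095 [ 0.53491874 -0.01328715  0.18040038]
0.08 [ 0.5349109  -0.01224198  0.1789562 ]
```

The force stays steady rather than rising, so the bar isn't sitting on the nose. Lowering further.

```bash
python3 -m inch '[0.09,0,0.15,0,-0.015,0,0.4,0.17,0,0.31,0,-0.03,0,0.4,0.23,0,0.41,0,-0.04,0,0.4,0.23,0,0.41,0,-0.04,0,0.4]' | grep -E 'pos|force'; 
python3 - <<'E'
from h import *
s=manip.state();print(s['moment'],s['ee_pos'],s['ee_rot'])
for l in (.055,): print(l,tool(-.0075,l,tabyz=TY)[0])
E
```

```text
ee_pos: [0.5349, -0.0108, 0.1769]
wrist_force: [-0.6, 4.1, 2.8]
[ 0.57570383  0.03213889 -0.14831832] [ 0.5348606  -0.01081021  0.17690441] [-3.14044359 -0.05300291  1.58379189]
0.055 [ 0.5348982  -0.01054855  0.17651493]
```

At lift ≈0.053 the bar's lower edge should be at about 109 mm, well below the 122 mm nose, with steady forces. So it is in the slot, and I'll take it the rest of the way down.

```bash
python3 -m inch '[0.09,0,0.16,0,-0.015,0,0.4,0.15,0,0.27,0,-0.025,0,0.4,0.21,0,0.38,0,-0.035,0,0.4,0.26,0,0.49,0,-0.045,0,0.4,0.28,0,0.54,0,-0.05,0,0.4,0.28,0,0.54,0,-0.05,0,0.4]' | grep -E 'pos|force'; 
python3 - <<'E'
from h import *
s=manip.state();print(s['moment'],s['ee_pos'],s['ee_rot'])
for l in (.0,): print(l,tool(-.0075,l,tabyz=TY)[0])
E
```

```text
ee_pos: [0.5349, -0.0074, 0.1717]
wrist_force: [-0.6, 5.2, 5.3]
[ 0.78251807  0.07479074 -0.24146907] [ 0.53492179 -0.00742709  0.17172036] [-3.14062531e+00 -3.13272010e-03  1.58420185e+00]
0.0 [ 0.5348719 -0.0070411  0.171    ]
```

Fz has risen to 5 N as the bar reaches its rest, and the tool is back upright at z≈0.1717, against 0.171 at the grasp. Releasing.

```bash
python3 -m inch '[0,0,0,0,0,0,1.5,0,0,0,0,0,0,3,0,0,0,0,0,0,4,0,0,0,0,0,0,4,0,0,0,0,0,0,4,0,0,0,0,0,0,4]'; 
python3 - <<'E'
from h import *
import cv2
for n in('top','side'):cv2.imwrite(f"pics/{n}9.png",manip.get_image(n))
a=cv2.imread("pics/top9.png")[180:230,290:350]; a=cv2.resize(a,(400,333),interpolation=cv2.INTER_CUBIC)
b=cv2.imread("pics/side9.png")[150:233,270:370]; b=cv2.resize(b,(400,333),interpolation=cv2.INTER_CUBIC)
cv2.imwrite("pics/9z.png",cv2.hconcat([a,b]))
E
```

```text
time_s: 14.4
ee_pos: [0.5349, -0.0074, 0.1717]
ee_rot: [-3.141, -0.003, 1.584]
wrist_force: [-0.3, 0.3, 0.2]
width: 0.435
```

View pics/9z.png

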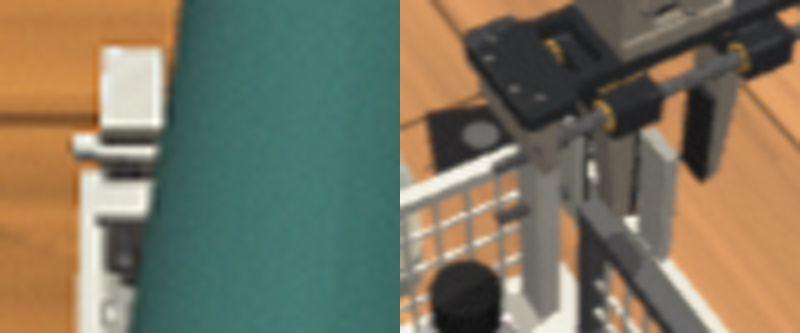

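The fingers are open and clear of the tab, and the bar end pokes out between the nose and the plate. I'll raise straight up.

```bash
python3 -m inch '[0,0,-2,0,0,0,4,0,0,-5,0,0,0,4,0,0,-9,0,0,0,4,0,0,-13,0,0,0,4,0,0,-17,0,0,0,4,0,0,-17,0,0,0,4,0,20,-17,0,0,0,4,0,20,-17,0,0,0,4,0,20,-17,0,0,0,4,0,20,-17,0,0,0,4,0,20,-17,0,0,0,4,0,20,-17,0,0,0,4]'; 
python3 - <<'E'
from h import *
import cv2
for n in('top','side'):cv2.imwrite(f"pics/{n}10.png",manip.get_image(n))
a=cv2.imread("pics/top10.png")[180:230,290:350]; a=cv2.resize(a,(400,333),interpolation=cv2.INTER_CUBIC)
b=cv2.imread("pics/side10.png")[150:275,250:400]; b=cv2.resize(b,(400,333),interpolation=cv2.INTER_CUBIC)
cv2.imwrite("pics/10z.png",cv2.hconcat([a,b]))
E
```

```text
time_s: 16.0
ee_pos: [0.7342, -0.0055, 0.3412]
ee_rot: [-3.14, -0.003, 1.584]
wrist_force: [0.5, -0.8, 0.9]
width: 0.435
```

View pics/10z.png

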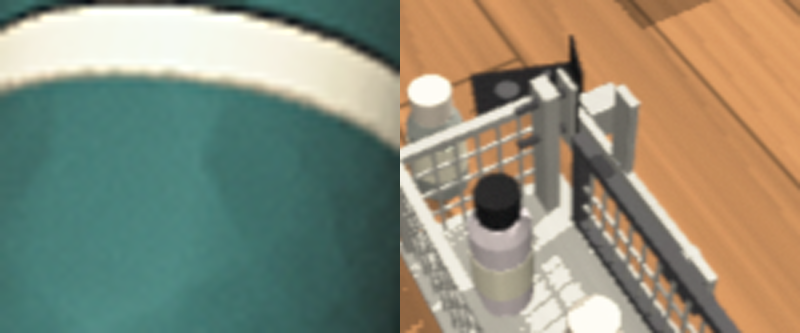

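View pics/side10.png

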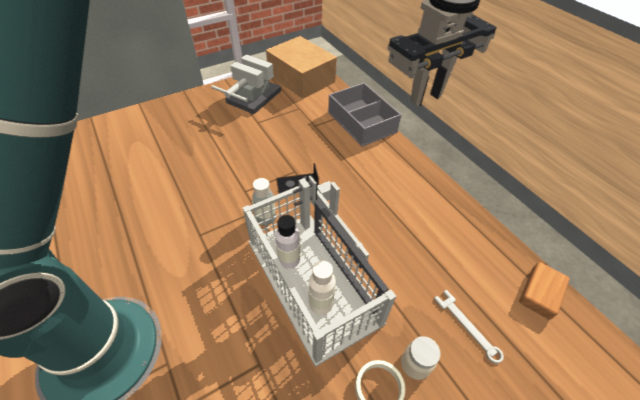

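```bash
python3 -m inch '[6,0,0,0,0,0,4,12,0,0,0,0,0,4,18,0,0,0,0,0,4,24,0,0,0,0,0,4,30,0,0,0,0,0,4,30,0,0,0,0,0,4,30,0,0,0,0,0,4,30,0,0,0,0,0,4]'; 
python3 - <<'E'
from h import *
import cv2
def pt(a,l,y,z,n):
    d=np.array([np.sin(a),np.cos(a),0]);nn=np.array([np.cos(a),-np.sin(a),0])
    return proj(n,np.r_[H,.11]+.115*d+.022*nn+d*(y*np.cos(l)-z*np.sin(l))+np.array([0,0,y*np.sin(l)+z*np.cos(l)])).round(1)
for l in(0,.03,.06,.13): print(l,[pt(-.008,l,100,95,n) if 0 else pt(-.008,l,.1,.095,n) for n in('side','top')],pt(-.008,l,.195,.01,'top'))
for n in('top','side'):cv2.imwrite(f"pics/{n}11.png",manip.get_image(n))
a=cv2.imread("pics/top11.png")[180:230,290:350]; a=cv2.resize(a,(400,333),interpolation=cv2.INTER_CUBIC)
b=cv2.imread("pics/side11.png")[170:220,305:365]; b=cv2.resize(b,(400,333),interpolation=cv2.INTER_CUBIC)
cv2.imwrite("pics/11z.png",cv2.hconcat([a,b]))
E
```

```text
time_s: 17.1
ee_pos: [0.7308, 0.2921, 0.3445]
ee_rot: [3.141, -0.003, 1.581]
wrist_force: [-0.2, -1.1, -0.0]
width: 0.433
0 [array([335.5, 186.1]), array([335.7, 194.3])] [301.1 201.1]
0.03 [array([336.4, 186.1]), array([336.9, 194.1])] [301.2 200.7]
0.06 [array([337.3, 186.1]), array([338.1, 193.8])] [301.3 200.2]
0.13 [array([339.4, 186.3]), array([341. , 193.3])] [301.8 199.2]
```

View pics/11z.png

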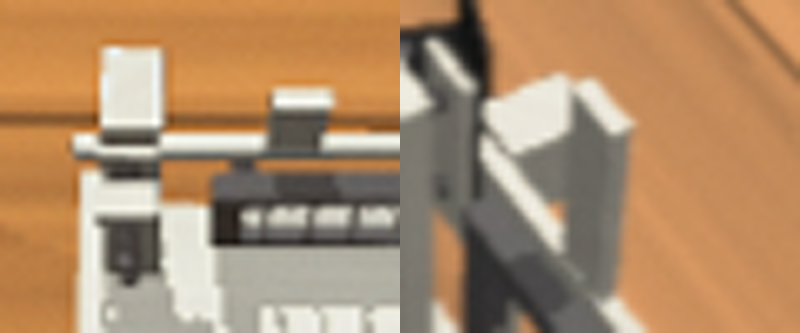

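The tab top is at (335.4,194.7) in the top view and (335.7,185.8) in the side view. With lift 0 I predict (335.7,194.3) and (335.5,186.1), so the bar is down. It passes below the nose top, between the nose and the plate. Handing in.

```bash
python3 -c "
from bench import manip
print(manip.state()['joint_velocities'].round(3)); print(manip.job_done())"
```

```text
[-0.001  0.006 -0.007 -0.005 -0.     0.001  0.   ]
the job is handed in; nothing more can be done
None
```

The gate is closed and the bar is down in the catch's slot, as far as my last checks can show. I handed the job in at about 17 s; it reports no verdict.

- **What I did:** I gripped the thumb tab and lifted the bar to about 0.24 rad with the gate still open at about 0.45 rad. I swung the gate in until the bar lightly touched the back plate, where wrist force rose by about 2 N. I backed off about 1.5 mm, lowered the bar into the slot, let go and moved the arm clear.
- **Bar down:** In both pictures the tab top lies within about half a pixel of where it should be with the bar fully down. That settles the lift to about 0.02–0.03 rad, so against the 0.03 rad limit it is not proven by much.
- **Gate in:** The gate angle is near 0 by the geometry (about -0.01 rad).
- **Arm and surroundings:** The arm is at rest and touches nothing. The other things look unmoved by eye; I did not measure them.
- **Forces:** One reading I can't fully explain: while lowering, the upward force on the tool rose to 3 N, then 5 N at the bottom. It stayed steady until the bar reached its rest and fell to zero on release. I took it for slight resistance in the grip and pivot rather than contact with the nose. I could not measure the bar-on-catch force directly, but the wrist force never read above about 7.5 N at any check.

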